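# Show where the harmonica case is

### The job

Show me where the harmonica case is kept: with the fingers, push the ajar cabinet door from its inside until it stands wide open, at least square to the cabinet's front. Then point at the grey harmonica case on the shelf: hold the fingertips level with its near end and a few centimetres in front of it for at least three seconds, and finish still pointing there, touching nothing. Do not pinch the door, do not touch the case, and leave the tin beside it and the things on top where they are.

Things in the scene. Friction and masses are not known exactly. Their poses are not given: they have to be found in the camera images.
- cubby: White MDF cubby, fixed, 170 mm high, 180 deep (x), 320 wide (y -220 to 100). Origin: underside, middle of the cabinet cell; -x points out of the front, z up. Cabinet cell: y -100 to 100, walls 12, front plane x = -90, shelf top z = 100, top board's underside z = 158; y -220 to -100 is an open pigeonhole. The front looks roughly to the robot's right (-y).
- door (a joint): Plain white swing door of the cabinet cell, no knob, 198 mm wide from the hinge, 12 thick, z 6 to 168 mm. Hinge line vertical at cubby x = -91, y = 100 (side nearer the robot). Rad: 0 shut, 1.57 square to the front, stop 1.9. Starts ajar (0.55 to 0.85), turns easily (0.05 N m friction), stays where left.
- door_edge (a point): Top corner of the door at its free edge, on the inside face (the face that looks into the cabinet when shut). +y runs along the door to the hinge, -x through the door to its outside, z up.
- case: Grey plastic harmonica case, loose, a flat block 110 x 44 x 30 mm (x, y, z) lying on the inner shelf, left or right in the cabinet cell, one short end towards the door. Origin at the centre of its underside; -x points out of the cabinet, z up.
- case_front (a point): Centre of the case's near end face (44 wide, 30 mm high), the end towards the door; about 6 to 18 mm behind the front plane.
- tin: Round plain metal tin, diameter 52, height 28 mm, loose on the shelf in the other half of the cabinet cell. Origin at the centre of its underside.
- pitch_pipe: Round brushed steel pitch pipe, a disc of diameter 70 and 14 mm high (12 little dark openings stand about 2 mm out of its rim), loose on the cubby's top. Origin at the centre of its underside.
- nut_blank: Cedar ukulele nut blank, a small bar 50 x 9 x 12 mm (x, y, z), loose on the cubby's top. Origin at the centre of its underside.
- marble_center (a point): Centre of a green glass marble, diameter 20 mm, loose in the small square wooden tray on the cubby's top.

How it is judged:
By the outcome, as a careful person would: the job done as asked, in the order asked, and still so for the second after the job is handed in, with the robot touching nothing.
It also fails if it takes over 51 s, if anything falls off the work surface, if the arm or the gripper's body presses on something with over 40 N, if the wrist force passes 120 N, or if a joint passes its speed limit or range.

### The arm

A 6-joint arm with a two-finger parallel gripper is mounted at the origin on the work surface. World frame = base frame: x ahead of the robot, y to its left, z up, the work surface at z = 0. Lengths are in mm, angles in rad, forces in N, time in s.
With the tool pointing down it reaches from about 275 to 750 mm from the base axis. Payload 10.2 kg.
Tool frame: the origin (TCP) lies between the finger pads, 19 mm behind the fingertips; this is the grasp point; z points along the fingers, y is the line along which they close (so a half turn about z gives the same grasp; the last joint's range is limited). The gripper opens to 88 mm and grips with 3 to 60 N. Pads are 18 mm wide; open, the fingers measure 123 mm over their backs; the gripper's body (75 mm by 187 mm) begins 45 mm behind the grasp point.
Start: joints at [-1.495, 0.313, 1.498, -0, 1.331, -0.223], TCP at [154.533, -501.748, 257.42] pointing down, gripper open.
Joint ranges: [-2.94, 2.94], [-0.97, 2.17], [0.19, 2.56], [-1.23, 4.37], [0.02, 3.11], [-2.88, 2.88]. Speed limits (rad/s): [2.39, 2.39, 3.01, 3.14, 3.14, 3.14].

### API

Orientations are given as a unit quaternion [x, y, z, w].
In Python, from station import bot gives the robot as it stands.
- The arm moves only by the tool drive_tool, never from a script. Its argument "moves" is a list of rows, each an object with "grip": the opening, from -1 (shut) to 1 (fully open); "delta_pos": the shift along the tool's x, y, z in units of 30 mm (1.0 is 30 mm), a list of three; "twist": the turn, a rotation vector about the tool's x, y, z in units of 5 degrees (1.0 is 5 degrees), a list of three. A call has 1 to 10 rows; each row is the pose to reach, as a shift and turn from the pose commanded when the call began, along the tool's axes at that moment; what a row does not reach only later rows make up. A row lasts 1/8 s, in which the tool goes at most 62.5 mm and 10.7 degrees, less where a joint would pass 70% of its speed; a pose out of reach is approached as far as the arm can. A call with a gripper value outside its range is refused whole. The fingers move at their own pace and stop on an object; "grip_force" is the grip in N (left out, the last holds). Time passes only in rows, so rows that repeat a pose let the fingers close. It gives the time, the measured TCP pose, the force, the opening and the grip force at its end, in the units of the state.
- bot.sense(): the state, without advancing time (a new reading comes with each control period).
- bot.grab_frame(name): name is "scene" or "top"; returns a dict with "frame" (384x512x3 uint8, red, green, blue), "K" (3x3 intrinsics, pixels), "extrinsics" (4x4, takes a point from world to camera coordinates). Camera axes: x right, y up, looking along -z (the intrinsics and any distortion apply to the point x, -y, -z); pixel columns grow to the right and rows downward; lengths in mm; the calibration is good to about 2 mm. A picture is of the moment at which its call begins. There is no depth.
- bot.hand_in(): hands the job in; it is judged then, once.
Trained networks look in the newest picture that a camera, given by its name, has taken for a name from the list of things; names that differ only in an ending like _2 or _b are one class to them, and where a whole thing is asked for, a point or a joint stands for the part that bears it (a point fixed in the world has none). Each returns a list of dicts, best first, with "confidence" (0 to 1); they miss things now and then, are a little off and sometimes report something else, mostly with a low value. They report only what shows in the picture. A call takes as long as a camera call.
- bot.cut_out(thing, camera): "region" (384x512 bool, what is visible of it) and "location" ([column, row] in pixels, amid what is visible of it).
- bot.spot_point(thing, camera): "location" ([column, row] in pixels: a listed point, or the origin of a listed thing).
The state is a dict: "time_s": time; "q": joint angles; "joint_velocities": joint speeds; "joint_efforts": joint torques, N m; "position": TCP position; "orientation": TCP orientation; "ft_force": force on the tool from outside, world axes, zero at the start; "wrist_torque": the same for the moment, N m; "width": finger opening in mm; "gripper_force": force on a finger pad.
Only numpy, scipy, OpenCV 4.12 (cv2) and the standard library are available. Lean on these libraries where they do the work, as an engineer would, in place of code of your own. Each camera call takes 0.05 s, during which the arm holds its last target. There are 200 camera calls.

## Working session

There is one attempt and no reset: what is moved stays moved. The work goes in short steps, Python scripts to look and compute and a tool call to move; the robot and the scene stay as the last step left them, time stands still between calls to the robot, and variables do not carry over. Pictures are saved under pics/ and viewed, at most 10 in all, crops included, and the job is handed in when it is done.

Besides the shell and the picture viewer there is one more tool, called after ">>>" as a command line: name --argument value ..., lists and objects as JSON in quotes. drive_tool: Moves the arm, as the interface text tells. Its arguments: {"type":"object","properties":{"moves":{"type":"array","items":{"type":"object","properties":{"grip":{"type":"number"},"delta_pos":{"type":"array","items":{"type":"number"}},"twist":{"type":"array","items":{"type":"number"}}}}},"grip_force":{"type":"number"}},"required":["moves"]}

```bash
ls; mkdir -p pics
cat > h.py <<'E'
import numpy as np, cv2
from station import bot
from scipy.spatial.transform import Rotation as R
def ray(f,p):
    K=np.array(f["K"]);E=np.array(f["extrinsics"])
    d=np.linalg.inv(K)@[p[0],p[1],1]; d=np.array([d[0],-d[1],-d[2]])
    return -E[:3,:3].T@E[:3,3], E[:3,:3].T@d/np.linalg.norm(d)
def proj(f,X):
    E=np.array(f["extrinsics"]);c=E[:3,:3]@np.array(X,float)+E[:3,3]
    p=np.array(f["K"])@[c[0],-c[1],-c[2]];return p[:2]/p[2]
def tri(f1,p1,f2,p2):
    (a,u),(b,v)=ray(f1,p1),ray(f2,p2)
    s=np.linalg.lstsq(np.c_[u,-v],b-a,rcond=None)[0]
    P,Q=a+s[0]*u,b+s[1]*v;return (P+Q)/2,np.linalg.norm(P-Q)
def onz(f,p,z):
    a,u=ray(f,p);return a+u*(z-a[2])/u[2]
E
python3 - <<'E'
from h import *
np.set_printoptions(precision=1,suppress=True)
F={c:bot.grab_frame(c) for c in("scene","top")}
for c in F:
    cv2.imwrite(f"pics/{c}0.png",F[c]["frame"][:,:,::-1]); print(c,F[c].keys(),ray(F[c],(256,192)))
for t in["cubby","door_edge","case","case_front","tin","pitch_pipe","nut_blank","marble_center"]:
    L={}
    for c in F:
        r=bot.spot_point(t,c)
        L[c]=[(np.round(x["location"],1).tolist(),round(x["confidence"],2)) for x in r[:2]]
    print(t,L, tri(F["scene"],L["scene"][0][0],F["top"],L["top"][0][0]) if L["scene"] and L["top"] else "")
print(bot.sense())
E
```

```text
pics
scene dict_keys(['frame', 'K', 'extrinsics']) (array([920.7, 317.2, 767.7]), array([-0.5, -0.2, -0.9]))
top dict_keys(['frame', 'K', 'extrinsics']) (array([500.9, 182.7, 767.9]), array([ 0.1, -0. , -1. ]))
cubby {'scene': [], 'top': []} 
door_edge {'scene': [], 'top': [([416.6, 173.8], 0.8)]} 
case {'scene': [], 'top': []} 
case_front {'scene': [], 'top': []} 
tin {'scene': [], 'top': []} 
pitch_pipe {'scene': [([265.3, 144.7], 0.66)], 'top': [([262.3, 231.9], 0.95)]} (array([520.4, 157.1, 178.3]), np.float64(5.003547840784658))
nut_blank {'scene': [([229.5, 202.2], 0.76)], 'top': [([269.3, 158.5], 0.51)]} (array([637.8, 145.7, 171.5]), np.float64(4.075141968705846))
marble_center {'scene': [([200.9, 246.6], 0.7)], 'top': [([266.4, 107.2], 0.59)]} (array([722.5, 145.8, 180.5]), np.float64(0.32977024964483104))
{'time_s': 0.9, 'q': array([-1.5,  0.3,  1.5,  0. ,  1.3, -0.2]), 'joint_velocities': array([ 0., -0., -0.,  0., -0.,  0.]), 'joint_efforts': array([ -0. , -40.2, -25.2,   0.1,   0. ,  -0. ]), 'position': array([ 154.5, -501.8,  257.4]), 'orientation': array([1. , 0.1, 0. , 0. ]), 'ft_force': array([-0.2, -0.6,  0.8]), 'wrist_torque': array([ 0.,  0., -0.]), 'gripper_force': 0.0, 'width': 88.48399155352779}
```

View pics/scene0.png

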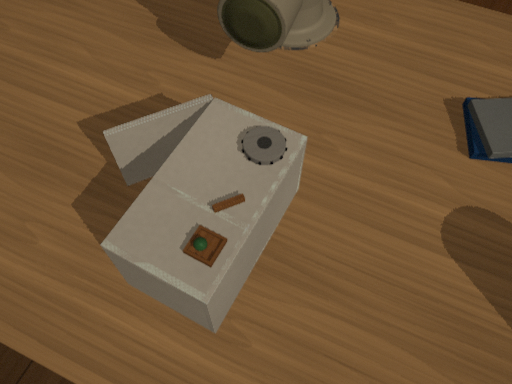

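View pics/top0.png

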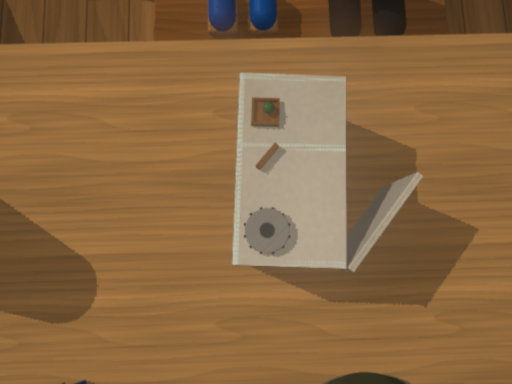

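The scene view shows the cubby with its door ajar on the far left side (free corner around (107,132)). The top view shows the front facing right, with the hinge at about (350,268) and the free edge at about (420,175). Neither camera sees the interior, so I'll fit the cubby and work out what can be seen.

Run:
```python
from h import *
np.set_printoptions(precision=3,suppress=True)
F={c:bot.grab_frame(c) for c in("scene","top")}
f=F["top"]
for c in F: print(c,"\n",F[c]["K"],"\n",F[c]["extrinsics"],ray(F[c],(256,192))[0])
P=[onz(f,p,170) for p in[(241,73),(346,77),(347,267),(234,264)]]
print(np.array(P))
print([onz(F["scene"],p,170) for p in[(107,245),(212,97),(306,137),(213,308)]])
r=bot.spot_point("door_edge","top")[0]["location"]; print("edge",onz(f,r,168))
print("edge sc",onz(F["scene"],(107,132),168))
for c in F:
  for t in("cubby","door","case","tin"):
    x=bot.cut_out(t,c);print(c,t,[(i["location"],i["confidence"],int(i["region"].sum())) for i in x[:3]])
```

```text
scene 
 [[449.757   0.    253.695]
 [  0.    449.757 189.923]
 [  0.      0.      1.   ]] 
 [[   -0.421     0.907     0.004    97.378]
 [   -0.781    -0.365     0.506   446.383]
 [    0.461     0.21      0.862 -1152.853]
 [    0.        0.        0.        1.   ]] [920.739 317.239 767.73 ]
top 
 [[374.391   0.    251.233]
 [  0.    374.391 190.139]
 [  0.      0.      1.   ]] 
 [[  -0.03    -1.       0.009  190.684]
 [   0.989   -0.028    0.144 -600.558]
 [  -0.143    0.013    0.99  -690.651]
 [   0.       0.       0.       1.   ]] [500.904 182.741 767.939]
[[787.874 186.07  170.   ]
 [776.176   8.699 170.   ]
 [461.182  28.028 170.   ]
 [471.191 205.271 170.   ]]
[array([773.847,  19.274, 170.   ]), array([461.117,  25.589, 170.   ]), array([472.582, 207.07 , 170.   ]), array([790.234, 199.254, 170.   ])]
edge [726.794 143.671 168.   ]
edge sc [602.441 -98.291 168.   ]
scene cubby [([198.2, 200.5], 0.64, 30069)]
scene door [([149.3, 139.8], 0.71, 4411)]
scene case []
scene tin []
top cubby [([305.9, 179.2], 0.97, 22265)]
top door [([376.4, 218.6], 0.88, 2726)]
top case []
top tin []
```

Run:
```python
import cv2,numpy as np
a=cv2.imread("pics/top0.png")[150:300,320:490];b=cv2.imread("pics/scene0.png")[80:260,90:230]
g=lambda i:(255*(i/255.)**0.6).astype(np.uint8)
a=cv2.resize(g(a),(400,353),interpolation=2);b=cv2.resize(g(b),(390,500),interpolation=2)
c=np.zeros((500,790,3),np.uint8);c[:353,:400]=a;c[:,400:]=b
cv2.imwrite("pics/z.png",c)
```

```text
(no output)
```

View pics/z.png

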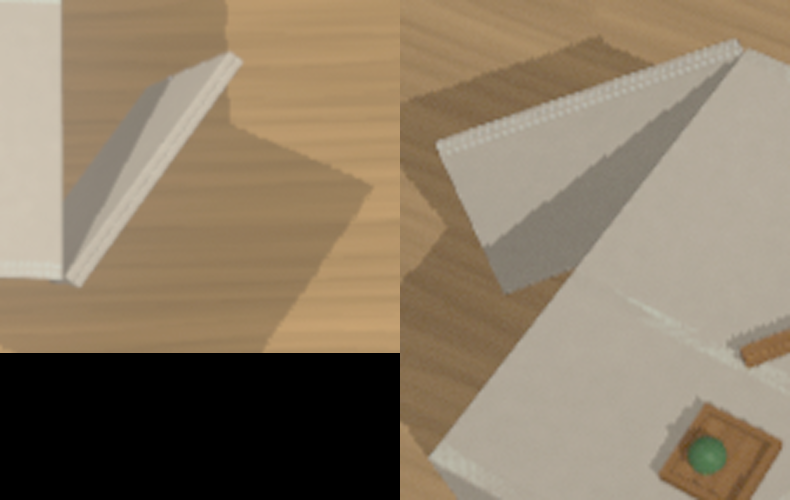

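Neither view shows the shelf: both cameras look from behind the front plane. I'll set out to open the door, then look again.

```bash
cat >> h.py <<'E'
C=np.array([461,27,0.]);a_=0.06
ax=np.array([np.sin(a_),np.cos(a_),0]);ay=np.array([-np.cos(a_),np.sin(a_),0])  # cubby x,y in world
def cub(x,y,z): return C+ax*(x+90)+ay*(y-100)+[0,0,z]
def go(pos,Rt=None):
    s=bot.sense();R0=R.from_quat(s["orientation"])
    d=R0.inv().apply(np.array(pos)-s["position"])/30
    t=(R0.inv()*Rt).as_rotvec()/np.radians(5) if Rt is not None else np.zeros(3)
    print("dpos",d.round(2),"twist",t.round(2))
E
python3 - <<'E'
from h import *
np.set_printoptions(precision=3,suppress=True)
F={c:bot.grab_frame(c) for c in("scene","top")}
print(onz(F["top"],(416.6,173.8),168))
f=F["top"]
for x,y in[(-90,100),(-90,-220),(90,100),(90,-220)]: print([proj(F[c],cub(x,y,170)).round(0) for c in F])
s=bot.sense();print(s["orientation"],s["time_s"],R.from_quat(s["orientation"]).as_matrix())
print(cub(-150,-35,0))
go(cub(-150,-35,257)); go(cub(-150,-35,147))
E
```

```text
[606.98  -96.553 168.   ]
[array([213.,  97.]), array([348., 267.])]
[array([ 98., 246.]), array([346.,  75.])]
[array([306., 137.]), array([233., 264.])]
[array([205., 305.]), array([240.,  71.])]
[ 0.989  0.149 -0.     0.   ] 1.55 [[ 0.956  0.294  0.   ]
 [ 0.294 -0.956 -0.   ]
 [-0.     0.    -1.   ]]
[592.159 -40.987   0.   ]
dpos [ 18.46 -10.38   0.01] twist [0. 0. 0.]
dpos [ 18.46 -10.38   3.68] twist [0. 0. 0.]
```

>>> drive_tool --moves '[{"grip": -1,"delta_pos": [18.5,-10.4,0],"twist": [0,0,0]},{"grip": -1,"delta_pos": [18.5,-10.4,0],"twist": [0,0,0]},{"grip": -1,"delta_pos": [18.5,-10.4,0],"twist": [0,0,0]},{"grip": -1,"delta_pos": [18.5,-10.4,0],"twist": [0,0,0]},{"grip": -1,"delta_pos": [18.5,-10.4,0],"twist": [0,0,0]},{"grip": -1,"delta_pos": [18.5,-10.4,0],"twist": [0,0,0]},{"grip": -1,"delta_pos": [18.5,-10.4,0],"twist": [0,0,0]},{"grip": -1,"delta_pos": [18.5,-10.4,0],"twist": [0,0,0]},{"grip": -1,"delta_pos": [18.5,-10.4,0],"twist": [0,0,0]},{"grip": -1,"delta_pos": [18.5,-10.4,0],"twist": [0,0,0]}]'

```text
time_s: 2.8
position: [586.3, -46.9, 257.5]
orientation: [0.989, 0.149, 0.0, 0.0]
ft_force: [0.2, -1.3, 0.2]
width: 0.4
gripper_force: 0.0
```

>>> drive_tool --moves '[{"grip": -1,"delta_pos": [0,0,0]},{"grip": -1,"delta_pos": [0,0,0]}]'

```text
validation failed for argument at $.mo...
```

Run:
```python
from h import *
f=bot.grab_frame("top");cv2.imwrite("pics/t1.png",f["frame"][:,:,::-1])
s=bot.sense();print(s["position"],s["time_s"],s["width"],s["q"])
go(cub(-150,-35,257)); go(cub(-150,-35,147))
```

```text
[589.17785394 -41.79659506 256.71274769] 2.85 0.5143290527752109 [-0.27001417  0.45920786  1.2897965   0.00256351  1.39193143  0.9972295 ]
dpos [ 0.1   0.   -0.01] twist [0. 0. 0.]
dpos [0.1  0.01 3.66] twist [0. 0. 0.]
```

>>> drive_tool --moves '[{"grip": -1,"delta_pos": [0.1,0,1.5],"twist": [0,0,0]},{"grip": -1,"delta_pos": [0.1,0,3],"twist": [0,0,0]},{"grip": -1,"delta_pos": [0.1,0,3.65],"twist": [0,0,0]},{"grip": -1,"delta_pos": [0.1,0,3.65],"twist": [0,0,0]}]'

```text
time_s: 3.35
position: [587.3, -47.7, 146.7]
orientation: [0.989, 0.149, -0.001, -0.001]
ft_force: [-0.3, -0.3, 0.6]
width: 0.9
gripper_force: 0.0
```

Run:
```python
from h import *
s=bot.sense();print(s["position"],s["time_s"],s["ft_force"])
H=cub(-91,100,147)
for p in np.linspace(.42,1.66,11): go(H+150*(np.cos(p)*-ay+np.sin(p)*-ax))
```

```text
[587.33694181 -47.69640753 146.70964827] 3.35 [-0.26183234 -0.33675138  0.56015378]
dpos [ 0.26 -0.08 -0.01] twist [0. 0. 0.]
dpos [-0.21  0.34 -0.01] twist [0. 0. 0.]
dpos [-0.72  0.69 -0.01] twist [0. 0. 0.]
dpos [-1.26  0.98 -0.01] twist [0. 0. 0.]
dpos [-1.84  1.19 -0.01] twist [0. 0. 0.]
dpos [-2.45  1.34 -0.01] twist [0. 0. 0.]
dpos [-3.06  1.41 -0.  ] twist [0. 0. 0.]
dpos [-3.68  1.4  -0.  ] twist [0. 0. 0.]
dpos [-4.3   1.31 -0.  ] twist [0. 0. 0.]
dpos [-4.9   1.15  0.  ] twist [0. 0. 0.]
dpos [-5.47  0.92  0.  ] twist [0. 0. 0.]
```

>>> drive_tool --moves '[{"grip": -1,"delta_pos": [-0.2,0.35,0],"twist": [0,0,0]},{"grip": -1,"delta_pos": [-0.7,0.7,0],"twist": [0,0,0]},{"grip": -1,"delta_pos": [-1.25,1,0],"twist": [0,0,0]},{"grip": -1,"delta_pos": [-1.85,1.2,0],"twist": [0,0,0]},{"grip": -1,"delta_pos": [-2.45,1.35,0],"twist": [0,0,0]},{"grip": -1,"delta_pos": [-3.05,1.4,0],"twist": [0,0,0]},{"grip": -1,"delta_pos": [-3.7,1.4,0],"twist": [0,0,0]},{"grip": -1,"delta_pos": [-4.3,1.3,0],"twist": [0,0,0]},{"grip": -1,"delta_pos": [-4.9,1.15,0],"twist": [0,0,0]},{"grip": -1,"delta_pos": [-5.5,0.9,0],"twist": [0,0,0]}]'

```text
time_s: 4.6
position: [436.9, -122.9, 148.3]
orientation: [0.989, 0.148, 0.0, 0.0]
ft_force: [1.3, 0.3, 1.1]
width: 0.5
gripper_force: 0.3
```

Run:
```python
from h import *
s=bot.sense();print(s["position"],s["time_s"],s["ft_force"])
F={c:bot.grab_frame(c) for c in("scene","top")}
cv2.imwrite("pics/o.png",np.hstack([F[c]["frame"][40:340,60:460,::-1] for c in F]))
for c in F:
  for t in("door_edge","case_front","tin","case"): print(c,t,[(x["location"],x["confidence"]) for x in bot.spot_point(t,c)[:2]])
```

```text
[ 436.90253164 -122.85883356  148.29993582] 4.6 [1.31997373 0.29374492 1.08135071]
scene door_edge []
scene case_front []
scene tin []
scene case []
top door_edge []
top case_front []
top tin []
top case []
```

View pics/o.png

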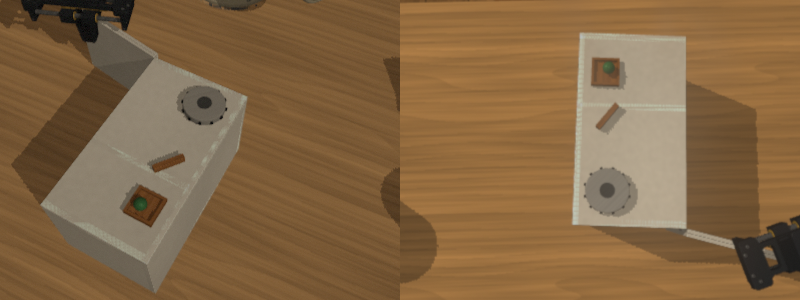

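The door stands past square (in the right half it runs from (685,230) to (735,243)), and the things on top are where they were. The inside of the cabinet is still hidden from both cameras. I'll back off the door and turn the tool to a pointing attitude out in front.

```bash
cat >> h.py <<'E'
def pt(side,out,tilt=45,z=115):
    t=np.radians(tilt);d=ax*np.cos(t)-np.array([0,0,np.sin(t)])
    y=-ay;x=np.cross(y,d);return cub(-90-out,side,z)-19*d, R.from_matrix(np.c_[x,y,d])
E
python3 - <<'E'
from h import *
np.set_printoptions(precision=3,suppress=True)
p,Rt=pt(-44,120,45,170); print(p); go(p,Rt)
s=bot.sense();go(s["position"]+[80,0,40])
E
```

```text
[ 596.74  -114.83   183.435]
dpos [ 5.12  1.32 -1.19] twist [  5.44   7.85 -13.13]
dpos [ 2.55  0.79 -1.33] twist [0. 0. 0.]
```

>>> drive_tool --moves '[{"grip": -1,"delta_pos": [1.5,0.4,-0.5],"twist": [0,0,0]},{"grip": -1,"delta_pos": [2.55,0.8,-1.3],"twist": [0,0,0]},{"grip": -1,"delta_pos": [4,1.2,-1.3],"twist": [0.7,1,-1.6]},{"grip": -1,"delta_pos": [5.1,1.3,-1.2],"twist": [1.4,2,-3.3]},{"grip": -1,"delta_pos": [5.1,1.3,-1.2],"twist": [2,2.9,-4.9]},{"grip": -1,"delta_pos": [5.1,1.3,-1.2],"twist": [2.7,3.9,-6.5]},{"grip": -1,"delta_pos": [5.1,1.3,-1.2],"twist": [3.4,4.9,-8.2]},{"grip": -1,"delta_pos": [5.1,1.3,-1.2],"twist": [4.1,5.9,-9.8]},{"grip": -1,"delta_pos": [5.1,1.3,-1.2],"twist": [4.8,6.9,-11.5]},{"grip": -1,"delta_pos": [5.1,1.3,-1.2],"twist": [5.4,7.85,-13.1]}]'

```text
time_s: 6.35
position: [595.9, -114.6, 183.7]
orientation: [0.672, 0.634, 0.28, -0.262]
ft_force: [-0.9, 0.2, -0.1]
width: 0.1
gripper_force: 0.0
```

Run:
```python
from h import *
np.set_printoptions(precision=3,suppress=True)
F={c:bot.grab_frame(c) for c in("scene","top")}
cv2.imwrite("pics/p.png",np.hstack([F[c]["frame"][:,60:460,::-1] for c in F]))
for c in F:
  for t in("door_edge","case_front","tin","case"): print(c,t,[(x["location"],x["confidence"]) for x in bot.spot_point(t,c)[:2]],[(x["location"],x["confidence"]) for x in bot.cut_out(t,c)[:2]])
s=bot.sense();print(s["position"],s["time_s"],s["q"],R.from_quat(s["orientation"]).as_matrix())
go(*pt(-44,120,45,170));go(*pt(-44,28));go(*pt(44,28))
```

```text
scene door_edge [([141.2, 43.9], 0.55)] [([176.8, 88.5], 0.57)]
scene case_front [([262.4, 144.7], 0.33)] []
scene tin [] []
scene case [] []
top door_edge [([469.7, 303.1], 0.87)] [([399.5, 286.7], 0.97)]
top case_front [([264.6, 228.9], 0.56)] []
top tin [] []
top case [] []
[ 595.887 -114.413  183.928] 7.25 [-0.621  0.706  1.26   0.645  1.642 -0.669] [[ 0.044  0.998  0.046]
 [ 0.707 -0.064  0.704]
 [ 0.706  0.001 -0.708]]
dpos [-0.02  0.03  0.  ] twist [ 0.04  0.02 -0.02]
dpos [0.86 0.02 3.47] twist [ 0.04  0.02 -0.02]
dpos [ 0.85 -2.92  3.46] twist [ 0.04  0.02 -0.02]
```

View pics/p.png

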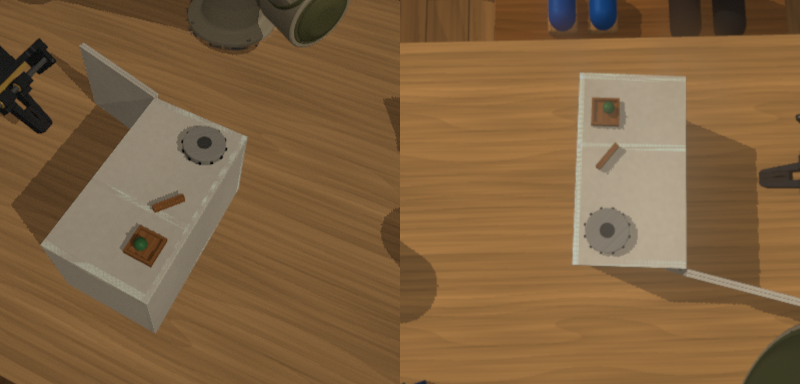

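The top view shows the door wide open, from (687,272) out past (800,303). The "case_front" reports sit on the pitch pipe and are false. The case's side can't be seen, and feeling for it would risk touching it, so I won't probe. I'll choose the far half, which is clear of the door, and say so at the end.

>>> drive_tool --moves '[{"grip": -1,"delta_pos": [0.3,0,1.2],"twist": [0,0,0]},{"grip": -1,"delta_pos": [0.6,0,2.3],"twist": [0,0,0]},{"grip": -1,"delta_pos": [0.8,0,3.1],"twist": [0,0,0]},{"grip": -1,"delta_pos": [0.9,0,3.5],"twist": [0,0,0]},{"grip": -1,"delta_pos": [0.9,0,3.5],"twist": [0,0,0]},{"grip": -1,"delta_pos": [0.9,0,3.5],"twist": [0,0,0]},{"grip": -1,"delta_pos": [0.9,0,3.5],"twist": [0,0,0]},{"grip": -1,"delta_pos": [0.9,0,3.5],"twist": [0,0,0]}]'

```text
time_s: 8.25
position: [602.0, -21.8, 128.8]
orientation: [0.674, 0.632, 0.279, -0.261]
ft_force: [0.6, 0.4, 0.8]
width: 0.4
gripper_force: 0.0
```

Run:
```python
from h import *
np.set_printoptions(precision=2,suppress=True)
F={c:bot.grab_frame(c) for c in("scene","top")}
cv2.imwrite("pics/q.png",np.hstack([F[c]["frame"][:,60:460,::-1] for c in F]))
for c in F:
  for t in("case_front","tin","case"): print(c,t,[(x["location"],x["confidence"]) for x in bot.spot_point(t,c)[:2]])
s=bot.sense();d=R.from_quat(s["orientation"]).as_matrix()[:,2];tip=s["position"]+19*d
v=tip-C;print("tip",tip,"cubby",v@ax-90,v@ay+100,tip[2],s["ft_force"],s["time_s"])
p=bot.spot_point("door_edge","top")
if p:
  e=onz(F["top"],p[0]["location"],168)-cub(-91,100,168);print("door",np.arctan2(e@-ax,e@-ay),np.linalg.norm(e))
```

```text
scene case_front []
scene tin [([230.8, 202.1], 0.52)]
scene case []
top case_front []
top tin []
top case [([268.4, 230.8], 0.42)]
tip [602.75  -7.93 115.17] cubby -116.36325936445371 -43.59356855642122 115.16944420365265 [ 0.04 -0.32  0.24] 8.65
door 1.8098798773129046 194.75165992451147
```

View pics/q.png

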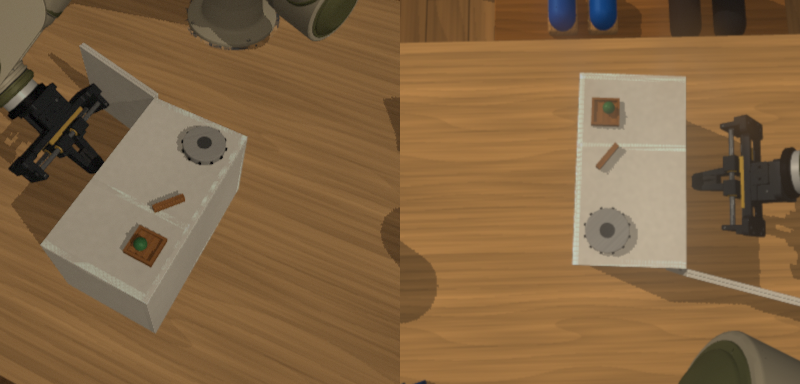

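The door is at 1.81 rad and the fingertips stand about 26 mm before the front plane at z 115, around (695,183) in the top view, clear of everything. Now I'll hold.

>>> drive_tool --moves '[{"grip": -1,"delta_pos": [0,0,0],"twist": [0,0,0]},{"grip": -1,"delta_pos": [0,0,0],"twist": [0,0,0]},{"grip": -1,"delta_pos": [0,0,0],"twist": [0,0,0]},{"grip": -1,"delta_pos": [0,0,0],"twist": [0,0,0]},{"grip": -1,"delta_pos": [0,0,0],"twist": [0,0,0]},{"grip": -1,"delta_pos": [0,0,0],"twist": [0,0,0]},{"grip": -1,"delta_pos": [0,0,0],"twist": [0,0,0]},{"grip": -1,"delta_pos": [0,0,0],"twist": [0,0,0]},{"grip": -1,"delta_pos": [0,0,0],"twist": [0,0,0]},{"grip": -1,"delta_pos": [0,0,0],"twist": [0,0,0]}]'

```text
time_s: 9.95
position: [601.9, -21.3, 128.6]
orientation: [0.674, 0.633, 0.279, -0.261]
ft_force: [-0.3, 0.6, 0.2]
width: 0.6
gripper_force: 0.0
```

>>> drive_tool --moves '[{"grip": -1,"delta_pos": [0,0,0],"twist": [0,0,0]},{"grip": -1,"delta_pos": [0,0,0],"twist": [0,0,0]},{"grip": -1,"delta_pos": [0,0,0],"twist": [0,0,0]},{"grip": -1,"delta_pos": [0,0,0],"twist": [0,0,0]},{"grip": -1,"delta_pos": [0,0,0],"twist": [0,0,0]},{"grip": -1,"delta_pos": [0,0,0],"twist": [0,0,0]},{"grip": -1,"delta_pos": [0,0,0],"twist": [0,0,0]},{"grip": -1,"delta_pos": [0,0,0],"twist": [0,0,0]},{"grip": -1,"delta_pos": [0,0,0],"twist": [0,0,0]},{"grip": -1,"delta_pos": [0,0,0],"twist": [0,0,0]}]'

```text
time_s: 11.2
position: [601.9, -21.3, 128.6]
orientation: [0.674, 0.633, 0.279, -0.261]
ft_force: [0.2, 0.1, 0.2]
width: 0.4
gripper_force: 0.0
```

>>> drive_tool --moves '[{"grip": -1,"delta_pos": [0,0,0],"twist": [0,0,0]},{"grip": -1,"delta_pos": [0,0,0],"twist": [0,0,0]},{"grip": -1,"delta_pos": [0,0,0],"twist": [0,0,0]},{"grip": -1,"delta_pos": [0,0,0],"twist": [0,0,0]},{"grip": -1,"delta_pos": [0,0,0],"twist": [0,0,0]},{"grip": -1,"delta_pos": [0,0,0],"twist": [0,0,0]},{"grip": -1,"delta_pos": [0,0,0],"twist": [0,0,0]},{"grip": -1,"delta_pos": [0,0,0],"twist": [0,0,0]},{"grip": -1,"delta_pos": [0,0,0],"twist": [0,0,0]},{"grip": -1,"delta_pos": [0,0,0],"twist": [0,0,0]}]'

```text
time_s: 12.45
position: [601.9, -21.3, 128.6]
orientation: [0.674, 0.633, 0.279, -0.261]
ft_force: [0.3, -0.5, -0.4]
width: 0.6
gripper_force: 0.0
```

```bash
python3 -c "
from station import bot
s=bot.sense();print(s['time_s'],s['position'],s['ft_force']);print(bot.hand_in())"
```

```text
12.45 [601.890168   -21.31782866 128.61195821] [ 0.27103445 -0.49347434 -0.39083321]
the job is handed in; nothing more can be done
None
```

I pushed the door open from inside to about 1.81 rad and held the closed fingertips about 26 mm in front of the cabinet's front at shelf height for over 3 s, touching nothing, but neither camera could see inside, so pointing at the far half (away from the hinge) was an unverified 50/50 guess at where the case lies.

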